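# Fit the pouring spout to the water dispenser's sleeve coupler

### The job

Fit the steel pouring spout to the water dispenser: first pull the coupler's spring sleeve down until it stays back by itself, then take the spout from its wooden stand and push its plug fully home so that the sleeve springs up again and locks it. The outlet must end up over the middle of the drip tray, and the garlic and the food tin must stay where they are.

Things in the scene. Friction and masses are not known exactly. Their poses are not given: they have to be found in the camera images.
- dispenser: Fixed dark metal foot 190 x 100 x 14 mm with a round steel column, 70 mm across, up to 62 mm above the worktop, that carries the coupler; a steel drip tray lies in front of it (-x). Origin under the coupler's axis, at the worktop; z up
- socket_mouth (a point): Centre of the open top of the dispenser's upright coupler, a brass tube, outside 32 mm, bore 22 mm, its rim 114 mm above the worktop. z up; the drip tray lies towards -x of this frame. While the sleeve is up (forward), three jaws close the bore 19 mm below the rim and no plug can enter
- tray_centre (a point): Centre of the top of the dispenser's slatted drip tray (86 x 84 mm), 92 mm from the coupler's axis towards the dispenser's -x, 20 mm above the worktop
- sleeve_rim (a point): On the coupler's axis, at the upper face of the sleeve's rim, 84 mm above the worktop while up. The sleeve is a steel tube, 44 mm outside, round the brass tube, 34 mm tall, with a rim 60 mm across and 6 mm thick at its foot: an 8 mm ledge to push down on, and 28 mm of tube above it to grip
- sleeve (a joint): Sleeve travel down (back), m: 0 = up (forward), 0.0145 = end stop. Spring 5 N at 0, 9 N at the stop, plus a few N to pass the catch. Pushed beyond 0.0130 and let go, it stays at about 0.012. A plug pushed home frees the catch in its last 2 mm (a few N); the sleeve then springs up to 0 and the jaws lock into the plug's groove
- spout_grip (a point): Centre of the grip block (34 mm along x, 28 mm along y, 42 mm tall) of the loose steel spout, 0.15 to 0.31 kg, upright in its stand; z up. Under the block: a collar 40 mm across, 6 mm thick, its underside (shoulder) 27 mm below this point, then the plug. A 14 mm pipe runs from the block towards -x, 9 mm above this point, to the outlet; best gripped across y
- spout_shoulder (a point): On the plug's axis at the underside of the spout's collar. Below it the plug, 19 mm across, 45 mm long, with a locking groove and a tapered end. Fully home the shoulder rests on the coupler's rim, level with socket_mouth; the locked plug has some 3 mm of play upwards and can still be turned
- spout_outlet (a point): Lower end of the spout's outlet, 92 mm from the plug's axis towards the spout's -x and 10 mm above the shoulder
- stand: Fixed wooden stand 80 x 80 mm, top 55 mm above the worktop, with an opening of 34 (x) by 26 (y) mm through its top in which the spout's plug hangs, collar resting on the top. Origin under its centre, at the worktop
- garlic: Garlic bulb, 56 mm, loose on the worktop between dispenser and stand; origin at the centre of its underside. To be left alone
- tuna_tin: Flat food tin, 86 mm across and 40 mm tall, loose on the worktop; origin at the centre of its underside. To be left alone

How it is judged:
On the way:
1. the spout is lifted off its stand, still away from the coupler, while the sleeve stays back by itself (value of joint sleeve above 0.01 m and z of spout_shoulder in the frame of stand above 0.07 m and distance between spout_shoulder and socket_mouth above 0.06 m), for 0.1 s.
At the end, for the whole second after the job is handed in: The spout is locked in the coupler: its shoulder within 5 mm of the coupler's rim and 4 mm of its axis, upright within 0.1 rad, the sleeve sprung up to within 2 mm of its forward end, and the outlet within 25 mm (horizontally) of the middle of the drip tray (value of joint sleeve below 0.002 m and horizontal distance between spout_shoulder and socket_mouth below 0.004 m and z of spout_shoulder in the frame of socket_mouth below 0.005 m and angle between spout_shoulder's own z axis and vertical below 0.1 rad and horizontal distance between spout_outlet and tray_centre below 0.025 m); the robot touches nothing.
It fails at once if the garlic is moved by more than 30 mm (distance of garlic from where it was at the start of the episode above 0.03 m).
It fails at once if the tin is moved by more than 30 mm (distance of tuna_tin from where it was at the start of the episode above 0.03 m).
It also fails if it takes over 56 s, if anything falls off the work surface, if the arm or the gripper's body presses on something with over 40 N, if the wrist force passes 120 N, or if a joint passes its speed limit or range.

### The arm

A 6-joint arm with a two-finger parallel gripper is mounted at the origin on a cart in front of the work surface, level with it; the furniture and walls round the work are solid. World frame = base frame: x ahead of the robot, y to its left, z up, the work surface at z = 0. Lengths are in m, angles in rad, forces in N, time in s.
With the tool pointing down it reaches from about 0.25 to 0.725 m from the base axis. Payload 4 kg.
Tool frame: the origin (TCP) lies at the very end of the fingers, on their centre line; the grasp point (between the pads) lies 19 mm behind it (manip.tcp_to_grasp is the distance from the TCP to the grasp point, in m); z points along the fingers, y is the line along which they close (so a half turn about z gives the same grasp; the last joint's range is limited). The gripper opens to 85 mm and grips with 20 to 120 N. Pads are 22 mm wide; open, the fingers measure 114 mm over their backs; the gripper's body (76 mm by 85 mm) begins 54 mm behind the grasp point. The pads swing forward as they close: fully open they stand 13 mm farther back than shut.
Start: joints at [-1.129, 0.241, 0.005, 1.335, 0, 1.571], TCP at [0.214, -0.452, 0.231] pointing down, gripper open.
Joint ranges: [-2.72, 2.72], [-1.05, 1.87], [-1.09, 1.28], [-1.99, 2.15], [-1.42, 1.44], [-3.14, 3.14]. Speed limits (rad/s): [2.79, 2.79, 3.14, 3.14, 3.14, 3.14].

### API

Orientations are given as a unit quaternion [x, y, z, w].
In Python, from bench import readout, read_camera, manip gives the robot as it stands. The module is installed in compiled form; this text tells all that it offers.
- The arm moves only by the tool move_arm, never from a script. Its argument "commands" is a list that holds one entry, the list of rows, each a list of 5 numbers: the shift along the tool's x, y, z in cm, then the turn about the tool's z in rad, then the opening, from -1 (shut) to 1 (fully open). In form: [[[x, y, z, twist, jaw], ...]]. A call has exactly 8 rows; each row is the pose to reach, as a shift and turn from the pose commanded when the call began, along the tool's axes at that moment; what a row does not reach only later rows make up. A row lasts 1/12 s, in which the tool goes at most 41.7 mm and 7.16 degrees, less where a joint would pass 70% of its speed; a pose out of reach is approached as far as the arm can. A call with a gripper value outside its range is refused whole. The fingers move at their own pace and stop on an object; "squeeze" is the grip in N (left out, the last holds). Time passes only in rows, so rows that repeat a pose let the fingers close, or fill a call up. It gives the time, the measured TCP pose, the force, the opening and the grip force at its end, in the units of the state.
- readout.get_state(): the state, without advancing time (a new reading comes with each control period).
- read_camera(name): name is "scene" or "top" or "wrist"; returns a dict with "color" (384x512x3 uint8, blue, green, red), "fx", "fy", "cx", "cy" (pixels), "k1" (the pictures are not rectified: a ray, as slopes to the right and down, at radius r is drawn at 1 + k1 r^2 times it, then the intrinsics apply), "camera_from_world" (4x4, takes a point from world to camera coordinates). Camera axes: x right, y down, z forward; pixel columns grow to the right and rows downward; lengths in m; the calibration is good to about 2 mm. A picture is of the moment at which its call begins. There is no depth.
- manip.close_job(): hands the job in; it is judged then, once.
The state is a dict: "time_s": time; "joints": joint angles; "dq": joint speeds; "effort": joint torques, N m; "position": TCP position; "eef_rot": TCP orientation; "contact_force": force on the tool from outside, world axes, zero at the start; "wrist_torque": the same for the moment, N m; "grip_width": opening from 0.0 (shut) to 1.0 (fully open); "grasp_force": force on a finger pad.
Only numpy, scipy, OpenCV 4.12 (cv2) and the standard library are available. Lean on these libraries where they do the work, as an engineer would, in place of code of your own. Each camera call takes 0.05 s, during which the arm holds its last target. There are 200 camera calls.

## Working session

There is one attempt and no reset: what is moved stays moved. The work goes in short steps, Python scripts to look and compute and a tool call to move; the robot and the scene stay as the last step left them, time stands still between calls to the robot, and variables do not carry over. Pictures are saved under pics/ and viewed, at most 10 in all, crops included, and the job is handed in when it is done.

Besides the shell and the picture viewer there is one more tool, called after "Emit:" as name(argument=value, ...) on one line, values as JSON. move_arm: Moves the arm, as the interface text tells. Its arguments: {"type":"object","properties":{"commands":{"type":"array"},"squeeze":{"type":"number"}},"required":["commands"]}

```bash
mkdir -p pics; cat > h.py <<'E'
import numpy as np, cv2
from bench import readout, read_camera, manip
def K(c): return np.array([[c["fx"],0,c["cx"]],[0,c["fy"],c["cy"]],[0,0,1.]]), np.array([c["k1"],0,0,0.])
def ray(c,uv):
    k,d=K(c); p=cv2.undistortPoints(np.array([[uv]],float),k,d)[0,0]
    T=np.array(c["camera_from_world"]); R=T[:3,:3]
    return -R.T@T[:3,3], R.T@np.array([p[0],p[1],1.])
def onz(c,uv,z):
    o,d=ray(c,uv); return o+d*(z-o[2])/d[2]
def proj(c,P):
    k,d=K(c); T=np.array(c["camera_from_world"]); r,_=cv2.Rodrigues(T[:3,:3])
    return cv2.projectPoints(np.array([P],float).reshape(-1,1,3),r,T[:3,3],k,d)[0][:,0]
E
python3 - <<'E'
from h import *
import pickle
cs={n:read_camera(n) for n in("scene","top")}
pickle.dump(cs,open("c0.pkl","wb"))
cv2.imwrite("pics/a.png",np.vstack([cv2.resize(np.asarray(cs[n]["color"]),None,fx=1,fy=1) for n in cs])[:, :][:768] if 0 else np.asarray(cs["top"]["color"]))
cv2.imwrite("pics/b.png",np.asarray(cs["scene"]["color"]))
for n in cs:
  T=np.array(cs[n]["camera_from_world"]);print(n,cs[n]["fx"],-T[:3,:3].T@T[:3,3])
s=readout.get_state();print(s)
E
```

```text
scene 392.50448226009917 [-0.12545779 -0.74074899  0.55066521]
top 378.05421982097994 [ 0.37179865 -0.10100061  1.02230909]
{'time_s': 0.1, 'joints': array([-1.12903491e+00,  2.41352996e-01,  3.86923470e-03,  1.33520292e+00,
       -1.02658637e-05,  1.57080537e+00]), 'dq': array([ 0.00096606, -0.00314423,  0.00263244, -0.00083011,  0.00011131,
       -0.00098751]), 'effort': array([-4.12658555e-04, -3.73137510e+01,  2.53009915e+01,  1.08380968e-02,
        7.77131550e-05,  1.05745539e-05]), 'position': array([ 0.21352312, -0.45149324,  0.23049823]), 'eef_rot': array([ 9.75705427e-01,  2.19084517e-01, -2.12090233e-04, -9.21088012e-04]), 'contact_force': array([-0.59984951,  0.28917024,  0.4963265 ]), 'wrist_torque': array([-0.00100803, -0.05066468, -0.01748089]), 'grasp_force': 0.0, 'grip_width': 0.9972255830096015}
```

View pics/a.png

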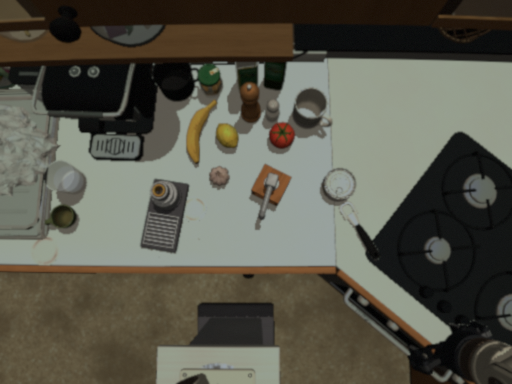

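View pics/b.png

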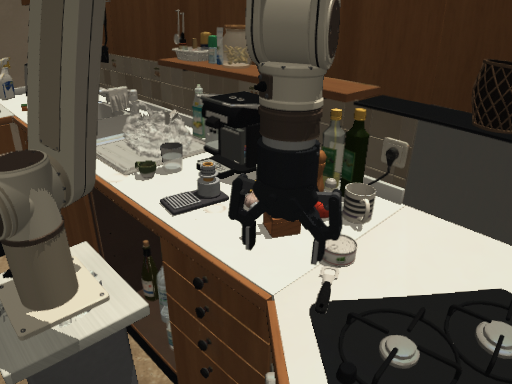

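The top view shows the coupler near (163,193) with the tray below it at about (163,230). The stand and spout are near (271,185) with the outlet at about (262,217), the garlic is at (219,176), and the tin is at (338,184). I'll enlarge this area.

```bash
python3 - <<'E'
from h import *
import pickle
cs=pickle.load(open("c0.pkl","rb"));c=cs["top"]
im=np.asarray(c["color"])
a=cv2.resize(im[160:260,130:210],None,fx=5,fy=5,interpolation=cv2.INTER_CUBIC)
b=cv2.resize(im[150:230,240:310],None,fx=5,fy=5,interpolation=cv2.INTER_CUBIC)
b=cv2.copyMakeBorder(b,0,100,0,0,cv2.BORDER_CONSTANT)
cv2.imwrite("pics/c.png",np.hstack([a,b]))
print(onz(c,(163,193),.114),onz(c,(163,230),.02),onz(c,(271,185),.055),onz(c,(219,176),.03),onz(c,(338,184),.04))
E
```

```text
[0.532682   0.12990446 0.114     ] [0.44933603 0.14976168 0.02      ] [ 0.56366536 -0.13715909  0.055     ] [0.59366346 0.00154006 0.03      ] [ 0.56896203 -0.31576118  0.04      ]
```

View pics/c.png

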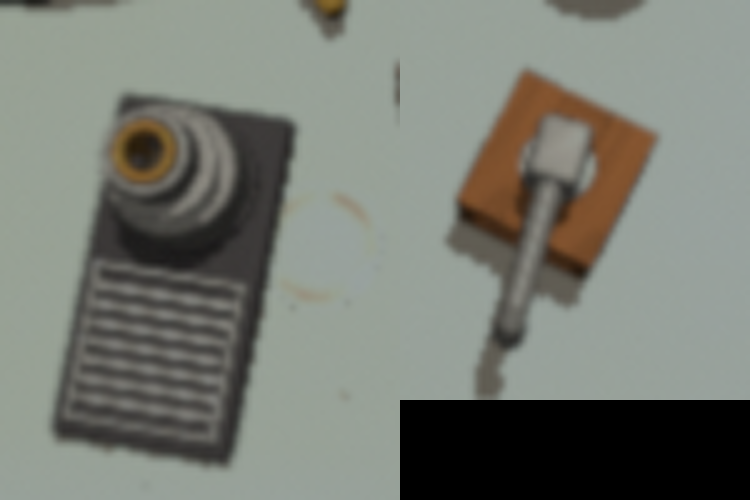

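```bash
python3 - <<'E'
from h import *
import pickle
cs=pickle.load(open("c0.pkl","rb"));c=cs["top"]
im=np.asarray(c["color"]);hsv=cv2.cvtColor(im,cv2.COLOR_BGR2HSV)
A=lambda x,y:((x+.5)/5-.5+130,(y+.5)/5-.5+160)
B=lambda x,y:((x-400+.5)/5-.5+240,(y+.5)/5-.5+150)
# brass
m=cv2.inRange(hsv,(10,110,40),(30,255,255));m[:180]=0;m[201:]=0;m[:,:145]=0;m[:,175:]=0
pts=np.argwhere(m)[:,::-1].astype(np.int32);e=cv2.minEnclosingCircle(cv2.convexHull(pts));print("brass",len(pts),e)
print("mouth",onz(c,e[0],.114),onz(c,A(145,152),.114), "diam",2*e[1]/378*(1.022-.114))
q=np.array([onz(c,A(*p),.02) for p in [(95,262),(244,290),(214,442),(62,416)]]);print("tray",q.mean(0),[np.linalg.norm(q[i]-q[i-1]) for i in range(4)])
f=np.array([onz(c,A(*p),.014) for p in [(122,95),(294,122),(230,464),(55,437)]]);print("foot",f.mean(0),[np.linalg.norm(f[i]-f[i-1]) for i in range(4)])
for a,b in((f[3],f[0]),(f[2],f[1])): print("yaw",np.arctan2(*(b-a)[[1,0]]))
for a,b in((q[3],q[0]),(q[2],q[1])): print("yawt",np.arctan2(*(b-a)[[1,0]]))
s=np.array([onz(c,B(*p),.055) for p in [(527,70),(657,135),(587,265),(462,200)]]);print("stand",s.mean(0),[np.linalg.norm(s[i]-s[i-1]) for i in range(4)])
t=np.array([onz(c,B(*p),.103) for p in [(543,115),(592,120),(583,180),(532,174)]]);print("block",t.mean(0),[np.linalg.norm(t[i]-t[i-1]) for i in range(4)])
a=onz(c,B(543,190),.098);b=onz(c,B(510,328),.098);print("pipe",a,b,np.arctan2(*(a-b)[[1,0]]))
g=np.array([onz(c,B(528,150),.055),onz(c,B(595,160),.055)]);print("collar",g.mean(0),g)
E
```

```text
brass 99 ((158.5, 190.0), 6.265082359313965)
mouth [0.54019362 0.14138385 0.114     ] [0.54019298 0.14113559 0.114     ] diam 0.030098914191836405
tray [0.44931264 0.1569969  0.02      ] [np.float64(0.0834660529645052), np.float64(0.08257202271985173), np.float64(0.0816913679374477), np.float64(0.0828939878583388)]
foot [0.49017495 0.14842215 0.014     ] [np.float64(0.1882468943878764), np.float64(0.09670203070218145), np.float64(0.18688145218582305), np.float64(0.09549453713836695)]
yaw -0.14854539045887705
yaw -0.15497431146985208
yawt -0.16851824751696431
yawt -0.16447842921626085
stand [ 0.5689983  -0.13787456  0.055     ] [np.float64(0.07759749101669115), np.float64(0.0764896751278429), np.float64(0.07829883085123604), np.float64(0.07322235923991861)]
block [ 0.56926074 -0.13823994  0.103     ] [np.float64(0.03052691898756444), np.float64(0.024548340380263035), np.float64(0.03085317406130254), np.float64(0.025443977888364118)]
pipe [ 0.54855643 -0.12852404  0.098     ] [ 0.4795542  -0.11179744  0.098     ] -0.23781919873149204
collar [ 0.57538436 -0.13960882  0.055     ] [[ 0.57809582 -0.1221217   0.055     ]
 [ 0.5726729  -0.15709593  0.055     ]]
```

Emit:
move_arm(commands=[[[3.4,-2.4,0,0.08,0.5],[6.8,-4.8,0,0.16,0.3],[10.2,-7.3,0,0.24,0.3],[13.6,-9.8,0,0.32,0.3],[17,-12.2,0,0.4,0.3],[20.4,-14.7,0,0.48,0.3],[23.7,-17.1,0,0.56,0.3],[27,-19.5,0,0.64,0.3]]], squeeze=20)

```text
time_s: 0.77
position: [0.3747, -0.1583, 0.2311]
eef_rot: [0.995, -0.101, -0.0, -0.0]
contact_force: [1.1, -0.2, 0.2]
grip_width: 0.651
grasp_force: 0.0
```

```bash
cat >> h.py <<'E'
from scipy.spatial.transform import Rotation as Ro
def go(x,y,z,yaw):
    s=readout.get_state(); R=Ro.from_quat(s["eef_rot"]).as_matrix()
    cur=np.arctan2(R[1,0],R[0,0])
    d=R.T@(np.array([x,y,z])-s["position"])
    print("t",s["time_s"],"pos",np.round(s["position"],4),"yaw",round(cur,3),"F",np.round(s["contact_force"],1),"w",round(s["grip_width"],3),"gf",round(s["grasp_force"],1),"zax",np.round(R[:,2],4))
    print("  -> cm",np.round(d*100,2),"twist",round(-(yaw-cur),3))
E
python3 -c "
from h import *
go(.540,.1415,.19,-.2)"
```

```text
t 0.7667 pos [ 0.3747 -0.1583  0.2311] yaw -0.203 F [ 1.1 -0.2  0.2] w 0.651 gf 0.0 zax [-2.e-04  1.e-04 -1.e+00]
  -> cm [ 10.17 -32.69   4.11] twist -0.003
```

Emit:
move_arm(commands=[[[1.3,-4.1,0.2,0,0.17],[2.6,-8.2,1,0,0.17],[3.8,-12.3,1.6,0,0.17],[5.1,-16.4,2.2,0,0.17],[6.4,-20.5,2.8,0,0.17],[7.7,-24.6,3.4,0,0.17],[9,-28.7,4.1,0,0.17],[10.2,-32.7,4.1,0,0.17]]])

```text
time_s: 1.43
position: [0.4769, -0.0611, 0.1987]
eef_rot: [0.997, -0.073, 0.0, -0.016]
contact_force: [0.6, -0.1, 0.4]
grip_width: 0.585
grasp_force: 0.0
```

```bash
python3 - <<'E'
from h import *
import pickle
go(.540,.1415,.10,-.2)
c=read_camera("wrist");pickle.dump(c,open("c1.pkl","wb"))
print(proj(c,(.540,.1415,.114)),proj(c,(.540,.1415,.084)),proj(c,(.4493,.157,.02)))
cv2.imwrite("pics/d.png",np.asarray(c["color"]))
E
```

```text
t 1.4333 pos [ 0.4769 -0.0611  0.1987] yaw -0.146 F [ 0.6 -0.1  0.4] w 0.585 gf 0.0 zax [ 0.0031  0.0316 -0.9995]
  -> cm [  3.3  -20.64  10.53] twist 0.054
[[  7.12288236 155.58055967]] [[ 35.15740926 150.54678721]] [[ 89.45618385 217.93236725]]
```

View pics/d.png

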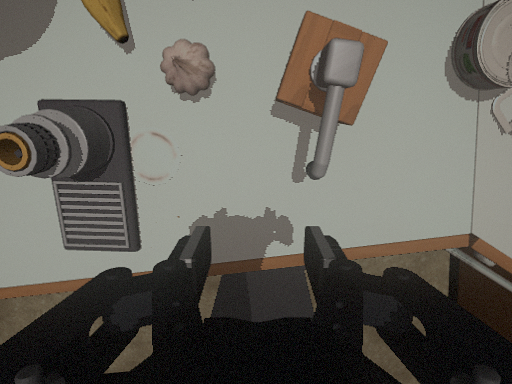

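The wrist view shows the brass mouth at the left edge near (13,151), the spout block top near (343,62) and the outlet near (317,170). The arm lagged behind the commanded pose, so I'm checking the state.

```bash
python3 - <<'E'
from h import *
s=readout.get_state();print(s["joints"],s["dq"],s["position"]);go(.54,.1415,.15,-.2)
E
```

```text
[-0.14727293  0.22309516 -0.10511231  1.24302795  0.0318684   3.14057229] [-0.00251698 -0.024341   -0.02189218  0.01290544 -0.00188739  0.00012845] [ 0.47825174 -0.06117096  0.19843532]
t 1.4833 pos [ 0.4783 -0.0612  0.1984] yaw -0.146 F [ 1.8 -0.2  1.1] w 0.587 gf 0.0 zax [ 0.0042  0.0316 -0.9995]
  -> cm [  3.16 -20.79   5.51] twist 0.054
```

Emit:
move_arm(commands=[[[0,0,0,0,0.17],[0,0,0,0,0.17],[0,0,0,0,0.17],[0,0,0,0,0.17],[0,0,0,0,0.17],[0,0,0,0,0.17],[0,0,0,0,0.17],[0,0,0,0,0.17]]])

```text
time_s: 2.15
position: [0.4765, -0.0597, 0.1994]
eef_rot: [0.997, -0.072, 0.001, -0.016]
contact_force: [-0.1, -0.2, -0.6]
grip_width: 0.586
grasp_force: 0.0
```

```bash
python3 - <<'E'
from h import *
s=readout.get_state();print(s["joints"],s["dq"],s["position"]);go(.54,.1415,.19,-.2)
E
```

```text
[-0.14502491  0.21890203 -0.10797749  1.24454874  0.03209287  3.14057981] [-0.00082032  0.00218011 -0.00012777  0.00079363 -0.00024907 -0.00020829] [ 0.47647917 -0.05974808  0.1993865 ]
t 2.15 pos [ 0.4765 -0.0597  0.1994] yaw -0.144 F [-0.1 -0.2 -0.6] w 0.586 gf 0.0 zax [ 0.004   0.0318 -0.9995]
  -> cm [  3.4  -20.79   1.6 ] twist 0.056
```

Joint 6 has hit its limit, so I need the half-turn grasp: the yaw has to increase, meaning negative twist.

Emit:
move_arm(commands=[[[0,-1,0,-0.12,0.17],[0.5,-4,0.2,-0.24,0.17],[1,-7,0.4,-0.36,0.17],[1.5,-10,0.7,-0.48,0.17],[2,-13,1,-0.6,0.17],[2.5,-16,1.2,-0.72,0.17],[3,-19,1.4,-0.84,0.17],[3.4,-20.8,1.6,-0.96,0.17]]])

```text
time_s: 2.82
position: [0.5406, 0.1445, 0.1898]
eef_rot: [0.916, 0.4, 0.009, -0.014]
contact_force: [-0.6, -0.9, 0.3]
grip_width: 0.586
grasp_force: 0.0
```

```bash
python3 - <<'E'
from h import *
s=readout.get_state();print(s["joints"],s["dq"],s["position"]);go(.54,.1415,.15,2.98)
E
```

```text
[0.2445261  0.36886296 0.07349623 1.26329819 0.03084966 2.56209571] [ 0.3116041   0.24315766  0.30480009  0.0652338  -0.02750366 -1.11630699] [0.54064067 0.14454864 0.18981447]
t 2.8167 pos [0.5406 0.1445 0.1898] yaw 0.824 F [-0.6 -0.9  0.3] w 0.586 gf 0.0 zax [ 0.0043  0.0329 -0.9995]
  -> cm [-0.37  0.24  3.97] twist -2.156
```

```bash
python3 - <<'E'
from h import *
c=read_camera("wrist");im=np.asarray(c["color"]);hsv=cv2.cvtColor(im,cv2.COLOR_BGR2HSV)
p=proj(c,(.54,.1415,.114))[0];print("pred",p)
m=cv2.inRange(hsv,(8,100,40),(32,255,255));n,l,st,ce=cv2.connectedComponentsWithStats(m)
for i in range(1,n):
  if st[i,4]>150:
    pts=np.argwhere(l==i)[:,::-1].astype(np.int32);e=cv2.minEnclosingCircle(pts);print(st[i],e,onz(c,e[0],.114))
cv2.imwrite("pics/e.png",im)
go(.54,.1415,.105,2.98)
E
```

```text
pred [259.52533579 203.69157405]
[  5   0  42  45 961] ((26.0, 19.13953399658203), 24.860565185546875) [0.51041393 0.35331529 0.114     ]
[ 370   76  142  100 4796] ((441.0, 127.5), 82.94737243652344) [0.68089545 0.09344196 0.114     ]
[   0  125  155  149 2552] ((76.0, 198.5), 105.72734069824219) [0.43245655 0.24584391 0.114     ]
[ 445  148   67   73 3345] ((478.19476318359375, 183.61045837402344), 38.51374053955078) [0.67795672 0.03753184 0.114     ]
[245 183  39  39 681] ((263.9056701660156, 201.6981201171875), 19.51222038269043) [0.54374031 0.14035094 0.114     ]
t 2.8667 pos [0.5415 0.1467 0.1893] yaw 0.83 F [1.3 1.2 0.4] w 0.586 gf 0.0 zax [ 0.0047  0.0346 -0.9994]
  -> cm [-0.73  0.41  8.41] twist -2.15
```

View pics/e.png

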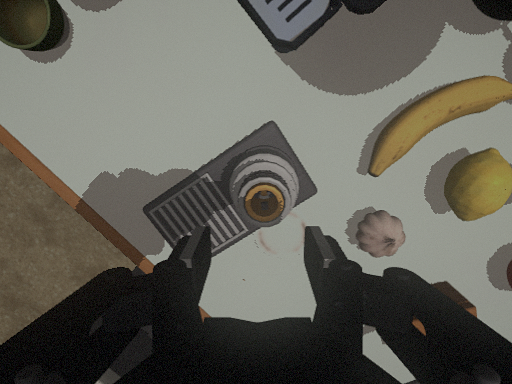

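The brass mouth is centred at (264,202) between the fingers, but the arm was still settling when that picture was taken. I'll measure again at rest.

```bash
cat >> h.py <<'E'
def brass(c):
  im=np.asarray(c["color"]);hsv=cv2.cvtColor(im,cv2.COLOR_BGR2HSV);p=proj(c,(.54,.1415,.114))[0]
  m=cv2.inRange(hsv,(8,100,40),(32,255,255));n,l,st,ce=cv2.connectedComponentsWithStats(m)
  for i in range(1,n):
    if st[i,4]>150:
      pts=np.argwhere(l==i)[:,::-1].astype(np.int32);e=cv2.minEnclosingCircle(pts)
      if np.hypot(*(e[0]-p))<40: print("brass",e,"pred",p,onz(c,e[0],.114))
E
python3 - <<'E'
from h import *
for i in range(2):
  brass(read_camera("wrist"));go(.5415,.141,.12,.83)
brass(read_camera("top"))
E
```

```text
brass ((264.8333435058594, 204.3000030517578), 19.73460578918457) pred [260.61029671 206.64398629] [0.54385416 0.14068341 0.114     ]
t 2.9167 pos [0.5406 0.1445 0.1893] yaw 0.821 F [-0.3 -0.8 -0.4] w 0.585 gf 0.0 zax [ 0.0037  0.0325 -0.9995]
  -> cm [-0.38  0.44  6.91] twist -0.009
brass ((263.61627197265625, 201.55813598632812), 19.68703269958496) pred [259.53314983 203.80177069] [0.54369509 0.14065991 0.114     ]
t 2.9667 pos [0.54   0.1429 0.1894] yaw 0.817 F [-0.1 -0.6 -1. ] w 0.582 gf 0.0 zax [ 0.003   0.0314 -0.9995]
  -> cm [-0.21  0.37  6.93] twist -0.013
```

```bash
python3 -c "
from h import *
go(.542,.141,.10,.82)"
```

```text
t 3.0167 pos [0.5397 0.1418 0.1895] yaw 0.815 F [ 0.4  0.7 -0.4] w 0.588 gf 0.0 zax [ 0.0028  0.0311 -0.9995]
  -> cm [-0.12  0.39  8.94] twist -0.005
```

Emit:
move_arm(commands=[[[-0.1,0.4,1.5,0,0.17],[-0.1,0.4,3,0,0.17],[-0.1,0.4,4.5,0,0.17],[-0.1,0.4,6,0,0.17],[-0.1,0.4,7.2,0,0.17],[-0.1,0.4,8.2,0,0.17],[-0.1,0.4,8.9,0,0.17],[-0.1,0.4,8.9,0,0.17]]])

```text
time_s: 3.68
position: [0.5415, 0.1399, 0.0994]
eef_rot: [0.918, 0.396, 0.007, -0.014]
contact_force: [0.4, -0.3, 0.1]
grip_width: 0.584
grasp_force: 0.0
```

```bash
python3 -c "
from h import *
go(.542,.141,.07,.82)"
```

```text
t 3.6833 pos [0.5415 0.1399 0.0994] yaw 0.814 F [ 0.4 -0.3  0.1] w 0.584 gf 0.0 zax [ 0.001   0.0311 -0.9995]
  -> cm [0.04 0.02 2.94] twist -0.006
```

Emit:
move_arm(commands=[[[0,0,0.5,0,0.17],[0,0,1,0,0.17],[0,0,1.4,0,0.17],[0,0,1.7,0,0.17],[0,0,2,0,0.17],[0,0,2.3,0,0.17],[0,0,2.5,0,0.17],[0,0,2.5,0,0.17]]])

```text
time_s: 4.35
position: [0.5429, 0.1416, 0.0765]
eef_rot: [0.918, 0.397, 0.008, -0.014]
contact_force: [-2.4, -1.3, 4.8]
grip_width: 0.585
grasp_force: 2.9
```

Contact with the ledge is at about 5 N. I'll push on down.

Emit:
move_arm(commands=[[[0,0,0.2,0,0.17],[0,0,0.4,0,0.17],[0,0,0.6,0,0.17],[0,0,0.8,0,0.17],[0,0,0.9,0,0.17],[0,0,1,0,0.17],[0,0,1.1,0,0.17],[0,0,1.1,0,0.17]]])

```text
time_s: 5.02
position: [0.5431, 0.1417, 0.0667]
eef_rot: [0.918, 0.396, 0.009, -0.013]
contact_force: [-3.5, -1.7, 10.5]
grip_width: 0.585
grasp_force: 5.6
```

Emit:
move_arm(commands=[[[0,0,0.1,0,0.17],[0,0,0.2,0,0.17],[0,0,0.3,0,0.17],[0,0,0.4,0,0.17],[0,0,0.5,0,0.17],[0,0,0.6,0,0.17],[0,0,0.6,0,0.17],[0,0,0.6,0,0.17]]])

```text
time_s: 5.68
position: [0.5433, 0.1417, 0.0661]
eef_rot: [0.918, 0.396, 0.01, -0.013]
contact_force: [-16.4, -5.1, 42.4]
grip_width: 0.584
grasp_force: 21.0
```

End stop reached at 42 N. Backing off and looking.

Emit:
move_arm(commands=[[[0,0,-0.5,0,0.17],[0,0,-1.5,0,0.17],[0,0,-3,0,0.17],[0,0,-5,0,0.3],[0,0,-7.5,0,0.5],[0,0,-10,0,0.6],[0,0,-12.5,0,0.6],[0,0,-12.5,0,0.6]]])

```text
time_s: 6.35
position: [0.5456, 0.1391, 0.1894]
eef_rot: [0.918, 0.397, 0.013, -0.013]
contact_force: [0.1, 0.0, 0.2]
grip_width: 0.801
grasp_force: 0.0
```

```bash
python3 - <<'E'
from h import *
c=read_camera("wrist");im=np.asarray(c["color"])
brass(c)
cv2.imwrite("pics/f.png",cv2.resize(im[100:300,130:380],None,fx=2,fy=2))
go(.45,0,.23,2.98)
print(readout.get_state()["joints"])
E
```

```text
brass ((254.5, 200.28048706054688), 20.77383804321289) pred [249.93338272 203.75833597] [0.54469152 0.14110453 0.114     ]
t 6.4 pos [0.5446 0.1389 0.1869] yaw 0.816 F [-0.3 -0.  -0.8] w 0.801 gf 0.0 zax [ 0.0105  0.0336 -0.9994]
  -> cm [-16.45   2.55  -4.87] twist -2.164
[0.23331417 0.3706038  0.06830923 1.25051625 0.03027611 2.55920255]
```

View pics/f.png

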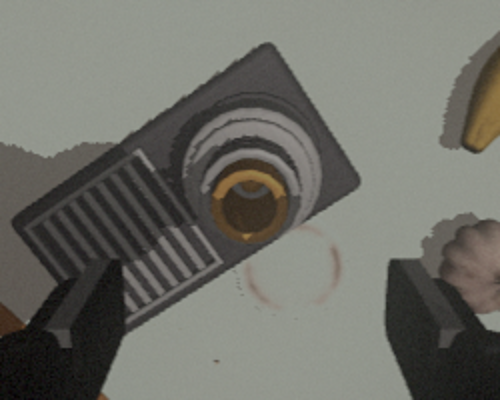

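The sleeve stays down (the brass tube stands out further and the jaws are open). I picked up a tool tilt of about 0.035 rad at the joint-6 stop. I'll turn the tool the other way, towards the opposite stop, where over-twisting should cancel the tilt.

Emit:
move_arm(commands=[[[-2,0,-1,-0.12,0.7],[-4,0,-2,-0.24,0.7],[-6,0,-3,-0.36,0.8],[-8,0,-4,-0.48,0.8],[-10,0,-5,-0.6,0.8],[-11,0,-5,-0.72,0.8],[-11,0,-5,-0.84,0.8],[-11,0,-5,-0.96,0.8]]])

```text
time_s: 7.07
position: [0.4659, 0.0561, 0.23]
eef_rot: [0.629, 0.777, 0.013, -0.009]
contact_force: [-0.3, 1.0, -0.0]
grip_width: 0.903
grasp_force: 0.0
```

Emit:
move_arm(commands=[[[0,0,0,-0.12,0.8],[0,0,0,-0.24,0.8],[0,0,0,-0.36,0.8],[0,0,0,-0.48,0.8],[0,0,0,-0.6,0.8],[0,0,0,-0.72,0.8],[0,0,0,-0.84,0.8],[0,0,0,-0.96,0.8]]])

```text
time_s: 7.73
position: [0.4662, 0.0566, 0.2294]
eef_rot: [0.199, 0.98, 0.016, -0.003]
contact_force: [-0.1, -0.3, -0.1]
grip_width: 0.901
grasp_force: 0.0
```

Emit:
move_arm(commands=[[[0,0,0,-0.12,0.8],[0,0,0,-0.24,0.8],[0,0,0,-0.36,0.8],[0,0,0,-0.48,0.8],[0,0,0,-0.6,0.8],[0,0,0,-0.72,0.8],[0,0,0,-0.84,0.8],[0,0,0,-0.96,0.8]]])

```text
time_s: 8.4
position: [0.4662, 0.0567, 0.2294]
eef_rot: [-0.276, 0.961, 0.015, 0.005]
contact_force: [-0.1, 0.9, 0.1]
grip_width: 0.9
grasp_force: 0.0
```

```bash
python3 - <<'E'
from h import *
go(.47,-.10,.23,-.24+np.pi)
print(readout.get_state()["joints"])
E
```

```text
t 8.4 pos [0.4662 0.0567 0.2294] yaw -2.582 F [-0.1  0.9  0.1] w 0.9 gf 0.0 zax [ 0.0013  0.0317 -0.9995]
  -> cm [  8.   -13.47  -0.56] twist -5.483
[ 0.10064808  0.17774735 -0.08012261  1.30848172  0.03145679 -0.4596006 ]
```

Emit:
move_arm(commands=[[[0,0,0,-0.12,0.8],[0,0,0,-0.24,0.8],[0,0,0,-0.36,0.8],[0,0,0,-0.48,0.8],[0,0,0,-0.6,0.8],[0,0,0,-0.72,0.8],[0,0,0,-0.84,0.8],[0,0,0,-0.96,0.8]]])

```text
time_s: 9.07
position: [0.4662, 0.0567, 0.2294]
eef_rot: [-0.689, 0.725, 0.011, 0.011]
contact_force: [-0.1, 0.6, -0.4]
grip_width: 0.894
grasp_force: 0.0
```

Emit:
move_arm(commands=[[[0,0,0,-0.12,0.8],[0,0,0,-0.24,0.8],[0,0,0,-0.36,0.8],[0,0,0,-0.48,0.8],[0,0,0,-0.6,0.8],[0,0,0,-0.72,0.8],[0,0,0,-0.84,0.8],[0,0,0,-0.96,0.8]]])

```text
time_s: 9.73
position: [0.4662, 0.0567, 0.2294]
eef_rot: [0.946, -0.325, -0.005, -0.015]
contact_force: [-0.4, -0.1, 0.6]
grip_width: 0.899
grasp_force: 0.0
```

Emit:
move_arm(commands=[[[0,0,0,-0.12,0.8],[0,0,0,-0.24,0.8],[0,0,0,-0.36,0.8],[0,0,0,-0.48,0.8],[0,0,0,-0.6,0.8],[0,0,0,-0.7,0.8],[0,0,0,-0.76,0.8],[0,0,0,-0.81,0.8]]])

```text
time_s: 10.4
position: [0.465, 0.0662, 0.2294]
eef_rot: [0.998, 0.064, 0.002, -0.011]
contact_force: [0.3, -0.9, 0.6]
grip_width: 0.9
grasp_force: 0.0
```

```bash
python3 - <<'E'
from h import *
go(.47,-.10,.23,-.24+np.pi)
print(readout.get_state()["joints"])
E
```

```text
t 10.4 pos [0.465  0.0662 0.2294] yaw 0.127 F [ 0.3 -0.9  0.6] w 0.9 gf 0.0 zax [ 0.003   0.0221 -0.9998]
  -> cm [-1.62 16.54 -0.43] twist -2.774
[ 0.12742666  0.17691622 -0.08096767  1.30711909  0.02155324 -3.1415125 ]
```

That works: the tilt is down to 0.022. I'll push a bit more in the -y direction.

Emit:
move_arm(commands=[[[0,0.5,0,-0.05,0.8],[0,1,0,-0.05,0.8],[0,1.5,0,-0.05,0.8],[0,2,0,-0.05,0.8],[0,2.5,0,-0.05,0.8],[0,3,0,-0.05,0.8],[0,3,0,-0.05,0.8],[0,3,0,-0.05,0.8]]])

```text
time_s: 11.07
position: [0.4653, 0.0656, 0.2302]
eef_rot: [0.998, 0.07, 0.004, 0.0]
contact_force: [-0.1, -1.4, 0.3]
grip_width: 0.898
grasp_force: 0.0
```

```bash
python3 - <<'E'
from h import *
go(.47,-.10,.23,-.24+np.pi)
print(readout.get_state()["joints"])
E
```

```text
t 11.0667 pos [0.4653 0.0656 0.2302] yaw 0.14 F [-0.1 -1.4  0.3] w 0.898 gf 0.0 zax [ 8.9e-03  6.0e-04 -1.0e+00]
  -> cm [-1.83 16.46  0.02] twist -2.762
[ 1.40487131e-01  1.74417844e-01 -8.16822870e-02  1.30578182e+00
 -6.67677657e-04 -3.14061169e+00]
```

Emit:
move_arm(commands=[[[0,0,0,0.12,0.8],[-0.2,2,0,0.24,0.8],[-0.5,4.5,0,0.36,0.8],[-0.8,7,0,0.48,0.8],[-1.1,9.5,0,0.6,0.8],[-1.4,12,0,0.72,0.8],[-1.6,14.5,0,0.84,0.8],[-1.8,16.5,0,0.96,0.8]]])

```text
time_s: 11.73
position: [0.4705, -0.1016, 0.2304]
eef_rot: [0.916, -0.402, 0.004, -0.002]
contact_force: [0.1, -0.2, 0.3]
grip_width: 0.899
grasp_force: 0.0
```

Emit:
move_arm(commands=[[[0,0,0,0.12,0.8],[0,0,0,0.24,0.8],[0,0,0,0.36,0.8],[0,0,0,0.48,0.8],[0,0,0,0.6,0.8],[0,0,0,0.72,0.8],[0,0,0,0.84,0.8],[0,0,0,0.96,0.8]]])

```text
time_s: 12.4
position: [0.4705, -0.1, 0.2303]
eef_rot: [-0.627, 0.779, -0.003, 0.004]
contact_force: [-0.1, -0.2, 0.2]
grip_width: 0.899
grasp_force: 0.0
```

Emit:
move_arm(commands=[[[0,0,0,0.12,0.8],[0,0,0,0.24,0.8],[0,0,0,0.36,0.8],[0,0,0,0.48,0.8],[0,0,0,0.6,0.8],[0,0,0,0.72,0.8],[0,0,0,0.84,0.8],[0,0,0,0.96,0.8]]])

```text
time_s: 13.07
position: [0.4705, -0.1, 0.2303]
eef_rot: [-0.197, 0.98, -0.001, 0.005]
contact_force: [-0.6, -0.1, 0.5]
grip_width: 0.901
grasp_force: 0.0
```

```bash
python3 - <<'E'
from h import *
go(.57,-.138,.20,-.24+np.pi)
print(readout.get_state()["joints"])
E
```

```text
t 13.0667 pos [ 0.4705 -0.1     0.2303] yaw -2.746 F [-0.6 -0.1  0.5] w 0.901 gf 0.0 zax [ 9.1e-03  6.0e-04 -1.0e+00]
  -> cm [-7.69 -7.34  3.12] twist -5.647
[-0.2109222   0.19647191 -0.05423108  1.3112841   0.00250269 -0.60677588]
```

Emit:
move_arm(commands=[[[-1.3,-1.2,0.3,0.11,0.8],[-2.6,-2.4,0.6,0.22,0.8],[-3.9,-3.6,1,0.33,0.8],[-5.2,-4.8,1.3,0.44,0.8],[-6.5,-6,1.6,0.54,0.8],[-7.7,-7.3,2,0.64,0.8],[-7.7,-7.3,2,0.64,0.8],[-7.7,-7.3,2,0.64,0.8]]])

```text
time_s: 13.73
position: [0.5699, -0.1371, 0.2102]
eef_rot: [0.118, 0.993, 0.001, 0.004]
contact_force: [-0.8, -0.1, 0.6]
grip_width: 0.903
grasp_force: 0.0
```

```bash
python3 - <<'E'
from h import *
go(.57,-.138,.10,-.24+np.pi)
import pickle
c=read_camera("wrist");pickle.dump(c,open("c2.pkl","wb"))
im=np.asarray(c["color"]);print(proj(c,[(.569,-.138,.103),(.569,-.138,.055),(.48,-.112,.098)]))
cv2.imwrite("pics/g.png",im)
E
```

```text
t 13.7333 pos [ 0.5699 -0.1371  0.2102] yaw 2.905 F [-0.8 -0.1  0.6] w 0.903 gf 0.0 zax [ 0.0072  0.0011 -1.    ]
  -> cm [ 0.05 -0.12 11.02] twist 0.003
[[256.0597494  185.0511962 ]
 [256.1436236  173.30300154]
 [261.23013139  76.42813215]]
```

View pics/g.png

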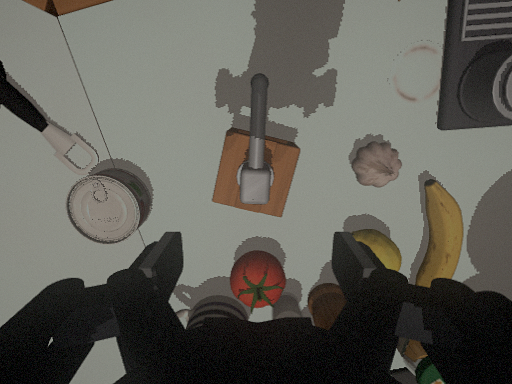

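The block top centre is at about (256,186) against a predicted (256,185), and the pipe runs up to about (260,77), so the spout pose is confirmed. Descending to grip.

Emit:
move_arm(commands=[[[0,-0.1,2.5,0,0.8],[0,-0.1,5,0,0.8],[0,-0.1,7.5,0,0.8],[0,-0.1,10,0,0.8],[0,-0.1,12,0,0.8],[0,-0.1,13.4,0,0.8],[0,-0.1,14.3,0,0.8],[0,-0.1,14.3,0,0.8]]])

```text
time_s: 14.45
position: [0.569, -0.1371, 0.0665]
eef_rot: [0.118, 0.993, 0.001, 0.002]
contact_force: [0.5, 0.1, -0.3]
grip_width: 0.899
grasp_force: 0.0
```

```bash
python3 -c "
from h import *
go(.5695,-.138,.066,-.24+np.pi)"
```

```text
t 14.45 pos [ 0.569  -0.1371  0.0665] yaw 2.905 F [ 0.5  0.1 -0.3] w 0.899 gf 0.0 zax [ 0.0052  0.0015 -1.    ]
  -> cm [-0.06 -0.07  0.05] twist 0.003
```

Emit:
move_arm(commands=[[[0,-0.1,0,0,0.3],[0,-0.1,0,0,0],[0,-0.1,0,0,-0.3],[0,-0.1,0,0,-0.6],[0,-0.1,0,0,-0.9],[0,-0.1,0,0,-0.9],[0,-0.1,0,0,-0.9],[0,-0.1,0,0,-0.9]]], squeeze=60)

```text
time_s: 15.12
position: [0.572, -0.1391, 0.0697]
eef_rot: [0.119, 0.993, 0.001, 0.006]
contact_force: [-0.6, -0.3, 6.5]
grip_width: 0.32
grasp_force: 59.0
```

Gripped at about 27 mm. Lifting.

Emit:
move_arm(commands=[[[0,-0.1,-0.5,0,-0.9],[0,-0.1,-1.5,0,-0.9],[0,-0.1,-3,0,-0.9],[0,-0.1,-5,0,-0.9],[0,-0.1,-7.5,0,-0.9],[0,-0.1,-10,0,-0.9],[0,-0.1,-12,0,-0.9],[0,-0.1,-12,0,-0.9]]])

```text
time_s: 15.78
position: [0.5721, -0.1405, 0.1936]
eef_rot: [0.119, 0.993, 0.0, 0.009]
contact_force: [1.1, -0.9, -1.5]
grip_width: 0.318
grasp_force: 58.4
```

```bash
python3 -c "
from h import *
go(.5415,.141,.19,-.16+np.pi)
import pickle
c={n:read_camera(n) for n in('wrist','scene','top')}
pickle.dump(c,open('c3.pkl','wb'))
cv2.imwrite('pics/h.png',np.hstack([cv2.resize(np.asarray(c['wrist']['color'])[:,100:420],None,fx=1.2,fy=1.2),cv2.resize(np.asarray(c['scene']['color'])[120:290,150:320],None,fx=2.4,fy=2.4)[:460]][:1]+[cv2.resize(np.asarray(c['scene']['color'])[120:310,150:320],(412,460))]))
"
```

```text
t 15.7833 pos [ 0.5721 -0.1405  0.1936] yaw 2.904 F [ 1.1 -0.9 -1.5] w 0.318 gf 58.4 zax [ 0.0174 -0.0015 -0.9998]
  -> cm [ 9.61 26.63  0.26] twist -0.078Traceback (most recent call last):
  File "<string>", line 7, in <module>
    cv2.imwrite('pics/h.png',np.hstack([cv2.resize(np.asarray(c['wrist']['color'])[:,100:420],None,fx=1.2,fy=1.2),cv2.resize(np.asarray(c['scene']['color'])[120:290,150:320],None,fx=2.4,fy=2.4)[:460]][:1]+[cv2.resize(np.asarray(c['scene']['color'])[120:310,150:320],(412,460))]))
                             ~~~~~~~~~^^^^^^^^^^^^^^^^^^^^^^^^^^^^^^^^^^^^^^^^^^^^^^^^^^^^^^^^^^^^^^^^^^^^^^^^^^^^^^^^^^^^^^^^^^^^^^^^^^^^^^^^^^^^^^^^^^^^^^^^^^^^^^^^^^^^^^^^^^^^^^^^^^^^^^^^^^^^^^^^^^^^^^^^^^^^^^^^^^^^^^^^^^^^^^^^^^^^^^^^^^^^^^^^^^^^^^^^^^^^^^^^^^^^^^^^^^^^^^^^
    return _nx.concatenate(arrs, 1, dtype=dtype, casting=casting)
           ~~~~~~~~~~~~~~~^^^^^^^^^^^^^^^^^^^^^^^^^^^^^^^^^^^^^^^
ValueError: all the input array dimensions except for the concatenation axis must match exactly, but along dimension 0, the array at index 0 has size 461 and the array at index 1 has size 460
```

```bash
python3 -c "
from h import *
import pickle
c=pickle.load(open('c3.pkl','rb'))
f=lambda a:cv2.resize(a,(400,480))
cv2.imwrite('pics/i.png',np.hstack([f(np.asarray(c['wrist']['color'])[:,100:420]),f(np.asarray(c['scene']['color'])[100:340,180:380])]))
go(.5415,.141,.19,-.16+np.pi)
"
```

```text
t 15.9333 pos [ 0.569  -0.1397  0.1873] yaw 2.904 F [ 0.1 -0.  -2.4] w 0.32 gf 58.4 zax [ 7.7e-03  9.0e-04 -1.0e+00]
  -> cm [ 9.29 26.63 -0.26] twist -0.078
```

View pics/i.png

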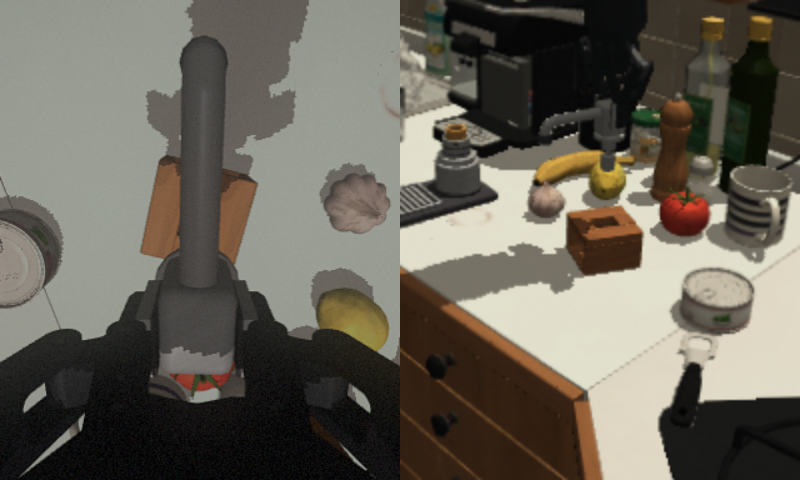

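The spout is lifted and upright, and the sleeve is still back. I'll move it near the coupler and measure the mouth and the held spout there with the arm at rest. World route: raise, then go to about (.50,.05,.21) first.

```bash
python3 - <<'E'
from h import *
import pickle
c2=pickle.load(open('c2.pkl','rb'))
c=read_camera('wrist');pickle.dump(c,open('c4.pkl','wb'))
go(.5415,.141,.21,-.16+np.pi)
for cc,col,r in((c2,260,(60,95)),(c,264,(10,60))):
  g=cv2.cvtColor(np.asarray(cc['color']),cv2.COLOR_BGR2GRAY)
  print(r,g[r[0]:r[1],col-2:col+3].mean(1).astype(int).tolist())
for cc,rows in((c2,(90,120,150)),(c,(60,120,180,240))):
  g=cv2.cvtColor(np.asarray(cc['color']),cv2.COLOR_BGR2GRAY)
  for r in rows: print(r,g[r-1:r+2,235:295].mean(0).astype(int).tolist())
E
```

```text
t 15.9833 pos [ 0.5685 -0.1396  0.1865] yaw 2.904 F [-0.8 -0.3 -1.5] w 0.321 gf 58.4 zax [ 0.006   0.0013 -1.    ]
  -> cm [ 9.23 26.63 -2.33] twist -0.078
(60, 95) [88, 90, 89, 91, 89, 89, 90, 87, 90, 89, 88, 90, 91, 65, 45, 54, 56, 56, 62, 63, 64, 67, 69, 68, 68, 68, 67, 67, 67, 67, 68, 67, 67, 67, 73]
(10, 60) [96, 95, 96, 94, 96, 96, 95, 96, 95, 96, 96, 97, 95, 95, 96, 96, 95, 98, 79, 53, 54, 57, 61, 59, 64, 65, 68, 70, 70, 70, 72, 72, 71, 72, 74, 72, 72, 70, 72, 73, 72, 74, 72, 75, 72, 72, 72, 73, 73, 75]
90 [91, 91, 92, 92, 90, 91, 90, 91, 90, 89, 92, 91, 91, 91, 92, 86, 72, 54, 57, 64, 64, 63, 64, 66, 68, 70, 68, 64, 64, 63, 57, 58, 77, 90, 89, 88, 89, 88, 88, 88, 88, 89, 89, 88, 89, 88, 91, 88, 90, 89, 89, 90, 88, 92, 90, 89, 88, 90, 92, 91]
120 [92, 90, 90, 91, 91, 90, 91, 91, 92, 90, 90, 91, 88, 92, 84, 65, 57, 60, 65, 66, 67, 70, 76, 79, 74, 69, 65, 63, 63, 58, 69, 85, 89, 110, 120, 127, 140, 126, 125, 135, 144, 142, 142, 142, 142, 143, 142, 142, 143, 142, 142, 141, 142, 142, 142, 142, 141, 143, 141, 142]
150 [94, 91, 91, 91, 92, 94, 92, 92, 91, 94, 90, 71, 51, 53, 69, 88,
[... 492 characters left out ...]
, 63, 66, 67, 67, 70, 71, 71, 69, 70, 71, 75, 72, 76, 80, 83, 86, 85, 82, 82, 78, 79, 75, 75, 72, 72, 67, 67, 65, 67, 63, 61, 56, 80, 100, 99, 100, 96, 97, 99, 97, 99, 98, 98, 97, 96, 99, 95, 105, 128]
180 [98, 98, 96, 96, 95, 100, 102, 100, 85, 59, 63, 64, 65, 66, 67, 67, 70, 72, 73, 73, 75, 73, 74, 77, 79, 80, 79, 78, 75, 74, 73, 75, 71, 71, 67, 68, 65, 65, 62, 58, 74, 95, 99, 101, 101, 99, 99, 99, 99, 100, 102, 101, 99, 95, 99, 99, 100, 98, 96, 97]
240 [70, 72, 68, 70, 69, 71, 70, 72, 69, 71, 71, 69, 70, 72, 72, 71, 70, 71, 70, 72, 72, 71, 70, 70, 72, 69, 69, 68, 68, 69, 68, 70, 68, 65, 67, 67, 68, 67, 67, 68, 69, 65, 67, 67, 66, 69, 66, 68, 67, 65, 64, 66, 63, 57, 46, 41, 50, 54, 54, 54]
```

```bash
python3 - <<'E'
from h import *
import pickle
c2=pickle.load(open('c2.pkl','rb'));c4=pickle.load(open('c4.pkl','rb'))
def cam(c):
  T=np.array(c["camera_from_world"]);return -T[:3,:3].T@T[:3,3]
print("cams",cam(c2),cam(c4))
for n,c,z,tip,pts in(("c2",c2,.091,(260,73),[(259.1,90),(257.4,120)]),("c4",c4,.091+.187-.0697,(264,28),[(262.7,60),(261.2,120),(259.5,180)])):
  P=[onz(c,p,z)[:2] for p in pts];t=onz(c,tip,z)[:2]
  d=(P[-1]-P[0])/np.linalg.norm(P[-1]-P[0]);yaw=np.arctan2(d[1],d[0])
  # tip projected on line, axis = tip + L*d
  t=P[0]+d*((t-P[0])@d)
  print(n,"tip",t,"yaw",yaw,"axis(L=.099)",t+d*.099, "dist tip->(.569,-.138)",np.linalg.norm(t-np.array([.569,-.138])))
c=c4
for l,r,row in((245.5,280.2,60),(244.3,278.2,120),(243.3,275.5,180)):
  for z in(.203,.208,.213):
    print(row,z,np.linalg.norm(onz(c,(l,row),z)-onz(c,(r,row),z)))
E
```

```text
cams [ 0.50337815 -0.1216178   0.35257495] [ 0.50237463 -0.12409821  0.32969605]
c2 tip [ 0.47645461 -0.11207297] yaw -0.29460570188949825 axis(L=.099) [ 0.57118936 -0.14081886] dist tip->(.569,-.138) 0.0961085849801562
c4 tip [ 0.47463879 -0.11463579] yaw -0.2616518367988398 axis(L=.099) [ 0.57026922 -0.14024477] dist tip->(.569,-.138) 0.09721072408673252
60 0.203 0.014214442438084996
60 0.208 0.013653476146784279
60 0.213 0.013092509855483601
120 0.203 0.014658285098131262
120 0.208 0.014079802764818256
120 0.213 0.013501320431505237
180 0.203 0.014753117788560696
180 0.208 0.014170892927682808
180 0.213 0.013588668066804895
```

Emit:
move_arm(commands=[[[0.5,1,-1.2,0,-0.9],[1.5,3.5,-2.4,-0.02,-0.9],[2.9,6.5,-2.9,-0.04,-0.9],[4.3,9.5,-2.9,-0.06,-0.9],[5.7,12.5,-2.9,-0.08,-0.9],[7,15.5,-2.9,-0.08,-0.9],[8,17.5,-2.9,-0.08,-0.9],[8.4,18.5,-2.9,-0.08,-0.9]]])

```text
time_s: 16.65
position: [0.5294, 0.0632, 0.2165]
eef_rot: [0.077, 0.997, 0.001, 0.003]
contact_force: [-1.0, -0.3, -1.4]
grip_width: 0.32
grasp_force: 58.6
```

Emit:
move_arm(commands=[[[0,0,0,0,-0.9],[0,0,0,0,-0.9],[0,0,0,0,-0.9],[0,0,0,0,-0.9],[0,0,0,0,-0.9],[0,0,0,0,-0.9],[0,0,0,0,-0.9],[0,0,0,0,-0.9]]])

```text
time_s: 17.32
position: [0.5314, 0.0593, 0.2168]
eef_rot: [0.079, 0.997, 0.001, 0.004]
contact_force: [-0.1, 0.1, -1.7]
grip_width: 0.322
grasp_force: 58.6
```

```bash
python3 - <<'E'
from h import *
import pickle
go(.5415,.141,.195,-.16+np.pi)
C={n:read_camera(n) for n in('wrist','top','scene')};pickle.dump(C,open('c5.pkl','wb'))
for n in C: print(n); brass(C[n])
go(.5415,.141,.195,-.16+np.pi)
f=lambda a:cv2.resize(a,(400,480))
p=proj(C['scene'],(.541,.141,.114))[0];print(p);x,y=int(p[0]),int(p[1])
s=cv2.resize(np.asarray(C['scene']['color'])[y-20:y+40,x-25:x+25],(250,300),interpolation=cv2.INTER_CUBIC)
w=np.asarray(C['wrist']['color']);s=cv2.copyMakeBorder(s,0,84,0,0,cv2.BORDER_CONSTANT)
print(x-25,y-20);cv2.imwrite('pics/j.png',np.hstack([w,s]))
E
```

```text
t 17.3167 pos [0.5314 0.0593 0.2168] yaw 2.983 F [-0.1  0.1 -1.7] w 0.322 gf 58.6 zax [ 8.9e-03  5.0e-04 -1.0e+00]
  -> cm [0.31 8.23 2.19] twist 0.001
wrist
brass ((347.3387145996094, 185.43548583984375), 18.2098445892334) pred [350.3517011  182.05851796] [0.54269245 0.13862735 0.114     ]
top
scene
t 17.4667 pos [0.5313 0.0596 0.2168] yaw 2.983 F [ 0.7  0.4 -1.9] w 0.322 gf 58.6 zax [ 8.9e-03  5.0e-04 -1.0e+00]
  -> cm [0.29 8.19 2.2 ] twist 0.002
[206.06745035 163.2618534 ]
181 143
```

View pics/j.png

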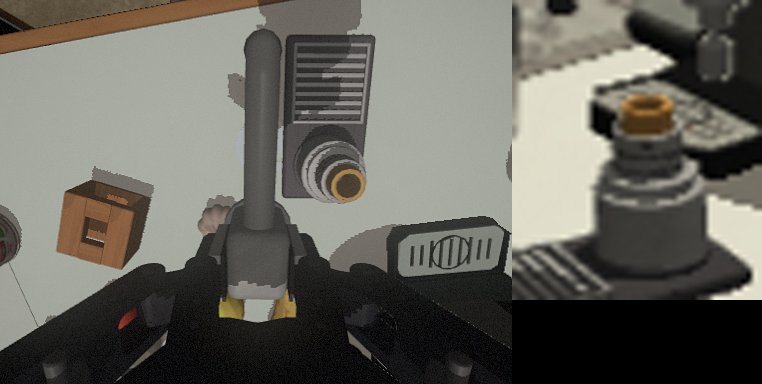

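The wrist view shows the brass rim near (348,185) beside the held spout. The scene crop shows the rim at about (207.5,163), with the sleeve back. Combining the views.

```bash
python3 - <<'E'
from h import *
import pickle
C=pickle.load(open('c5.pkl','rb'));C1=pickle.load(open('c1.pkl','rb'))
c0=pickle.load(open('c0.pkl','rb'))
def fit(c,box,name,lo=(8,90,30)):
  hsv=cv2.cvtColor(np.asarray(c['color']),cv2.COLOR_BGR2HSV);m=np.zeros(hsv.shape[:2],np.uint8)
  x0,x1,y0,y1=box;m[y0:y1,x0:x1]=cv2.inRange(hsv,lo,(32,255,255))[y0:y1,x0:x1]
  k,_=cv2.findContours(m,cv2.RETR_EXTERNAL,cv2.CHAIN_APPROX_NONE);k=max(k,key=cv2.contourArea)
  e=cv2.fitEllipse(k);print(name,e,onz(c,e[0],.114),cv2.boundingRect(k))
  P=(.541,.141,.114);print("  pred",proj(c,P)[0],"px for 16mm",np.linalg.norm(proj(c,(.557,.141,.114))[0]-proj(c,P)[0]))
fit(C['wrist'],(320,380,160,215),'wrist')
fit(c0['top'],(145,175,180,201),'top')
fit(C['top'],(145,175,180,201),'top5')
fit(C['scene'],(190,225,155,175),'scene')
print('scene rim',onz(C['scene'],(207.5,162.9),.114))
# spout pipe in current wrist picture
g=cv2.cvtColor(np.asarray(C['wrist']['color']),cv2.COLOR_BGR2GRAY)
for r in(60,120,180):
  d=np.gradient(cv2.GaussianBlur(g,(1,5),0)[r].astype(float));print(r,235+np.argmin(d[235:258]),262+np.argmax(np.abs(d[262:290])))
E
```

```text
wrist ((347.229736328125, 184.1884765625), (33.90671157836914, 34.66370391845703), 38.33681869506836) [0.54152332 0.13861347 0.114     ] (329, 165, 37, 37)
  pred [349.8669318  183.21789734] px for 16mm 16.90345055551486
top ((158.38351440429688, 189.830810546875), (11.716024398803711, 12.234517097473145), 17.069257736206055) [0.54061723 0.14169185 0.114     ] (152, 184, 13, 13)
  pred [158.66904277 189.67695188] px for 16mm 6.387813899173786
top5 ((159.43505859375, 193.19911193847656), (7.124444007873535, 9.911385536193848), 101.46458435058594) [0.5322057  0.13871302 0.114     ] (155, 189, 11, 9)
  pred [158.66904277 189.67695188] px for 16mm 6.387813899173786
scene ((207.55564880371094, 165.54476928710938), (7.805047988891602, 10.23521614074707), 87.12774658203125) [0.53298787 0.12352868 0.114     ] (203, 162, 10, 8)
  pred [206.06745035 163.2618534 ] px for 16mm 4.381593138895297
scene rim [0.54601436 0.14044076 0.114     ]
60 245 285
120 244 283
180 243 281
```

Emit:
move_arm(commands=[[[0,1,0,0,-0.9],[0,2.5,0,0,-0.9],[0.1,4.2,0.3,0,-0.9],[0.1,5.8,1,0,-0.9],[0.2,7.2,1.8,0,-0.9],[0.2,8.1,2.5,0,-0.9],[0.2,8.1,3.2,0,-0.9],[0.2,8.1,3.2,0,-0.9]]])

```text
time_s: 18.13
position: [0.541, 0.1402, 0.1827]
eef_rot: [0.078, 0.997, -0.0, 0.003]
contact_force: [-0.6, -0.6, -2.1]
grip_width: 0.323
grasp_force: 58.6
```

Emit:
move_arm(commands=[[[0,0,0,0,-0.9],[0,0,0,0,-0.9],[0,0,0,0,-0.9],[0,0,0,0,-0.9],[0,0,0,0,-0.9],[0,0,0,0,-0.9],[0,0,0,0,-0.9],[0,0,0,0,-0.9]]])

```text
time_s: 18.8
position: [0.5424, 0.14, 0.1851]
eef_rot: [0.079, 0.997, 0.001, 0.005]
contact_force: [0.4, 0.1, -1.5]
grip_width: 0.32
grasp_force: 58.6
```

```bash
python3 - <<'E'
from h import *
import pickle
go(.5425,.140,.175,-.16+np.pi)
C={n:read_camera(n) for n in('wrist','top','scene')};pickle.dump(C,open('c6.pkl','wb'))
a=cv2.resize(np.asarray(C['scene']['color'])[120:200,170:240],(350,400),interpolation=cv2.INTER_CUBIC)
w=np.asarray(C['wrist']['color'])[:,130:400];w=cv2.copyMakeBorder(w,0,16,0,0,cv2.BORDER_CONSTANT)
cv2.imwrite('pics/k.png',np.hstack([a,w]))
E
```

```text
t 18.8 pos [0.5424 0.14   0.1851] yaw 2.983 F [ 0.4  0.1 -1.5] w 0.32 gf 58.6 zax [ 9.1e-03  6.0e-04 -1.0e+00]
  -> cm [-0.    0.    1.01] twist 0.002
```

View pics/k.png

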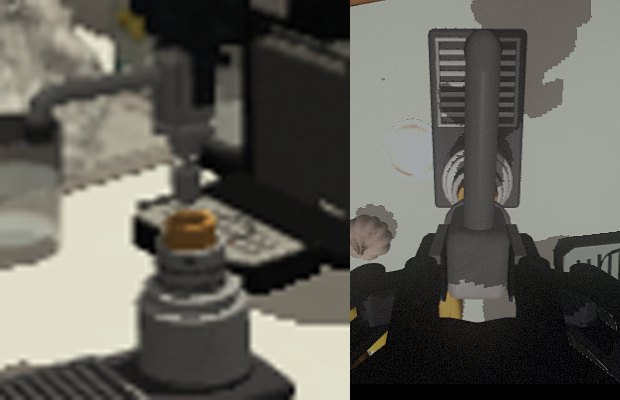

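The scene crop shows the plug tip (~187) slightly left of the rim (~190). In the wrist view the sleeve sits about 1 mm left of the pipe's axis. I'll correct by about 0.7 mm and descend.

Emit:
move_arm(commands=[[[-0.05,-0.08,0.3,0,-0.9],[-0.05,-0.08,0.6,0,-0.9],[-0.05,-0.08,0.9,0,-0.9],[-0.05,-0.08,1.1,0,-0.9],[-0.05,-0.08,1.3,0,-0.9],[-0.05,-0.08,1.4,0,-0.9],[-0.05,-0.08,1.5,0,-0.9],[-0.05,-0.08,1.5,0,-0.9]]])

```text
time_s: 19.62
position: [0.5428, 0.1392, 0.1697]
eef_rot: [0.079, 0.997, 0.001, 0.004]
contact_force: [-0.7, -0.5, -1.4]
grip_width: 0.322
grasp_force: 58.6
```

Emit:
move_arm(commands=[[[0,0,0.15,0,-0.9],[0,0,0.3,0,-0.9],[0,0,0.45,0,-0.9],[0,0,0.6,0,-0.9],[0,0,0.75,0,-0.9],[0,0,0.9,0,-0.9],[0,0,1,0,-0.9],[0,0,1,0,-0.9]]])

```text
time_s: 20.28
position: [0.5428, 0.1392, 0.1596]
eef_rot: [0.079, 0.997, 0.001, 0.004]
contact_force: [-0.5, 0.1, -1.5]
grip_width: 0.317
grasp_force: 58.6
```

No contact, so the plug is 14 mm into the bore. Continuing.

Emit:
move_arm(commands=[[[0,0,0.2,0,-0.9],[0,0,0.4,0,-0.9],[0,0,0.6,0,-0.9],[0,0,0.8,0,-0.9],[0,0,1,0,-0.9],[0,0,1.2,0,-0.9],[0,0,1.4,0,-0.9],[0,0,1.4,0,-0.9]]])

```text
time_s: 20.95
position: [0.5428, 0.1391, 0.1454]
eef_rot: [0.079, 0.997, 0.0, 0.004]
contact_force: [-0.8, 0.0, -0.6]
grip_width: 0.32
grasp_force: 58.6
```

Emit:
move_arm(commands=[[[0,0,0.2,0,-0.9],[0,0,0.4,0,-0.9],[0,0,0.6,0,-0.9],[0,0,0.8,0,-0.9],[0,0,1,0,-0.9],[0,0,1.2,0,-0.9],[0,0,1.3,0,-0.9],[0,0,1.3,0,-0.9]]])

```text
time_s: 21.62
position: [0.5432, 0.1392, 0.133]
eef_rot: [0.079, 0.997, 0.001, 0.004]
contact_force: [-0.7, -0.1, 0.0]
grip_width: 0.325
grasp_force: 59.0
```

Emit:
move_arm(commands=[[[0,0,0.15,0,-0.9],[0,0,0.3,0,-0.9],[0,0,0.45,0,-0.9],[0,0,0.6,0,-0.9],[0,0,0.75,0,-0.9],[0,0,0.75,0,-0.9],[0,0,0.75,0,-0.9],[0,0,0.75,0,-0.9]]])

```text
time_s: 22.28
position: [0.5432, 0.1393, 0.1286]
eef_rot: [0.079, 0.997, 0.001, 0.005]
contact_force: [-8.3, -0.4, 17.3]
grip_width: 0.318
grasp_force: 60.9
```

Resistance at the expected home height. I'll check the sleeve numerically: brass should vanish from view when it springs up.

```bash
cat >> h.py <<'E'
def nb(c):
  hsv=cv2.cvtColor(np.asarray(c['color']),cv2.COLOR_BGR2HSV)[155:180,190:225]
  return int((cv2.inRange(hsv,(8,90,30),(32,255,255))>0).sum())
E
python3 - <<'E'
from h import *
import pickle
print(nb(pickle.load(open('c0.pkl','rb'))['scene']),nb(pickle.load(open('c5.pkl','rb'))['scene']))
c=read_camera('scene');print(nb(c))
for z in(.06,.07,.078,.084,.1,.112,.12): print(z,proj(c,(.542,.14,z))[0])
g=cv2.cvtColor(np.asarray(c['color']),cv2.COLOR_BGR2GRAY)
for s in(pickle.load(open('c0.pkl','rb'))['scene'],pickle.load(open('c5.pkl','rb'))['scene'],c):
  g=cv2.cvtColor(np.asarray(s['color']),cv2.COLOR_BGR2GRAY);print(g[150:200,207:210].mean(1).astype(int).tolist())
E
```

```text
60 75
24
0.06 [207.14267252 179.68288762]
0.07 [207.03024486 176.68982619]
0.078 [206.94030182 174.28028517]
0.084 [206.87284892 172.46430186]
0.1 [206.69301961 167.58456871]
0.112 [206.5582206  163.88922296]
0.12 [206.468405   161.40867499]
[10, 11, 119, 225, 232, 232, 232, 206, 75, 122, 161, 150, 115, 67, 59, 126, 127, 73, 65, 64, 45, 57, 63, 46, 53, 69, 157, 81, 61, 60, 60, 71, 83, 107, 113, 69, 65, 66, 65, 66, 66, 66, 64, 65, 66, 66, 58, 44, 27, 67]
[8, 9, 108, 210, 220, 219, 220, 192, 67, 111, 146, 136, 104, 60, 52, 113, 65, 54, 55, 56, 120, 58, 38, 56, 39, 56, 58, 42, 52, 107, 125, 66, 74, 93, 101, 61, 58, 59, 58, 59, 58, 58, 58, 58, 59, 59, 52, 40, 24, 59]
[42, 43, 42, 45, 46, 47, 46, 46, 46, 47, 55, 56, 54, 73, 69, 59, 67, 58, 57, 57, 39, 50, 57, 41, 48, 62, 138, 73, 54, 54, 54, 63, 75, 97, 100, 61, 59, 59, 58, 59, 59, 59, 58, 58, 59, 60, 52, 40, 24, 60]
```

The row profile matches the initial sleeve-up image (rim highlight at row 176, against 180 when back). It's locked. Unload, open and retreat.

Emit:
move_arm(commands=[[[0,0,-0.15,0,-0.9],[0,0,-0.25,0,-0.9],[0,0,-0.25,0,-0.6],[0,0,-0.25,0,-0.2],[0,0,-0.25,0,0.2],[0,0,-0.25,0,0.6],[0,0,-0.25,0,0.8],[0,0,-0.25,0,0.8]]])

```text
time_s: 23.0
position: [0.5433, 0.1392, 0.1276]
eef_rot: [0.079, 0.997, 0.001, 0.004]
contact_force: [-0.7, -0.1, -0.7]
grip_width: 0.901
grasp_force: 0.0
```

Emit:
move_arm(commands=[[[0,0,-0.5,0,0.8],[0,0,-1.5,0,0.8],[0,0,-3,0,0.8],[0,0,-5,0,0.8],[0,0,-7,0,0.8],[0,0,-9,0,0.8],[0,0,-11,0,0.8],[0,0,-11,0,0.8]]])

```text
time_s: 23.67
position: [0.5447, 0.1398, 0.2439]
eef_rot: [0.079, 0.997, 0.002, 0.009]
contact_force: [1.0, 0.7, 0.8]
grip_width: 0.901
grasp_force: 0.0
```

Emit:
move_arm(commands=[[[0,0,0,0,0.8],[0,0,0,0,0.8],[0,0,0,0,0.8],[0,0,0,0,0.8],[0,0,0,0,0.8],[0,0,0,0,0.8],[0,0,0,0,0.8],[0,0,0,0,0.8]]])

```text
time_s: 24.33
position: [0.5422, 0.1392, 0.2377]
eef_rot: [0.079, 0.997, 0.001, 0.004]
contact_force: [0.5, -0.3, 0.6]
grip_width: 0.906
grasp_force: 0.0
```

```bash
python3 - <<'E'
from h import *
go(.54,.14,.24,2.98)
c=read_camera('scene');g=cv2.cvtColor(np.asarray(c['color']),cv2.COLOR_BGR2GRAY);print(nb(c),g[170:185,207:210].mean(1).astype(int).tolist())
c=read_camera('wrist');g=cv2.cvtColor(np.asarray(c['color']),cv2.COLOR_BGR2GRAY)
# block top z=.114+.048 ; outlet over tray: pipe z=.114+.036
print(proj(c,[(.542,.14,.162),(.451,.1546,.150),(.451,.1546,.02)]))
for r in(100,120,140): 
  d=np.gradient(cv2.GaussianBlur(g,(5,1),0)[r].astype(float));print(r,g[r,225:295].tolist())
E
```

```text
t 24.3333 pos [0.5422 0.1392 0.2377] yaw 2.984 F [ 0.5 -0.3  0.6] w 0.906 gf 0.0 zax [ 8.4e-03  4.0e-04 -1.0e+00]
  -> cm [ 0.22  0.05 -0.23] twist 0.004
25 [41, 51, 57, 41, 48, 62, 143, 73, 54, 54, 55, 64, 74, 96, 102]
[[258.5423332  195.65890231]
 [258.74713933  74.05397039]
 [258.06891182  86.18364434]]
100 [78, 63, 42, 48, 46, 45, 50, 44, 47, 42, 42, 42, 46, 43, 43, 50, 42, 45, 46, 42, 44, 40, 42, 45, 39, 43, 45, 50, 49, 61, 60, 66, 67, 62, 67, 73, 77, 85, 78, 69, 68, 66, 62, 60, 60, 50, 45, 40, 31, 40, 35, 47, 45, 41, 39, 42, 36, 43, 43, 41, 37, 48, 37, 46, 51, 66, 72, 60, 44, 46]
120 [119, 107, 61, 42, 45, 39, 55, 68, 59, 44, 40, 44, 45, 39, 50, 38, 41, 45, 32, 42, 39, 37, 45, 38, 53, 56, 45, 50, 54, 62, 62, 68, 64, 66, 70, 80, 77, 72, 73, 66, 64, 62, 62, 56, 54, 46, 39, 38, 45, 43, 41, 43, 40, 39, 43, 45, 48, 63, 63, 36, 42, 44, 44, 55, 99, 120, 102, 66, 67, 69]
140 [73, 76, 75, 73, 72, 71, 67, 66, 70, 73, 72, 60, 42, 42, 46, 43, 50, 50, 52, 48, 53, 45, 51, 43, 52, 47, 51, 57, 62, 63, 71, 65, 73, 71, 76, 84, 80, 70, 73, 66, 64, 62, 60, 54, 49, 54, 51, 50, 48, 51, 47, 42, 42, 50, 46, 49, 48, 44, 47, 45, 58, 79, 73, 73, 70, 69, 69, 78, 71, 63]
```

The sleeve is still up. The pipe is centred near column 261 against a predicted 259, so the outlet is over the tray. The gripper is clear, so I'm handing the job in.

```bash
python3 -c "
from bench import manip
print(manip.close_job())"
```

```text
the job is handed in; nothing more can be done
None
```

I handed the job in at about 24 s of the 56 s. The spout's plug is home in the coupler, the sleeve has sprung back up to lock it, the outlet is over the drip tray by the camera measurements, and the arm went nowhere near the garlic or the tin; the hand-in call returned no verdict.

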